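# Sort the full carton from the empty one by its weight

## Robot

A 6-joint arm with a two-finger parallel gripper is mounted at the origin on a cart in front of the work surface, level with it; the furniture and walls round the work are solid. World frame = base frame: x ahead of the robot, y to its left, z up, the work surface at z = 0. Lengths are in m, angles in degrees, forces in N, time in s.
With the tool pointing down it reaches from about 0.4 to 0.825 m from the base axis. Payload 7 kg.
Tool frame: the origin (TCP) lies midway between the tips of the shut fingers; the grasp point (between the pads) lies 19 mm behind it; z points along the fingers, y is the line along which they close (so a half turn about z gives the same grasp; the last joint's range is limited). The gripper opens to 88 mm and grips with 3 to 60 N. Pads are 19 mm wide; open, the fingers measure 130 mm over their backs; the gripper's body (78 mm by 193 mm) begins 47 mm behind the grasp point.
Start: joints at [85.033, 20.546, 0.682, 0, -70.136, -16.507], TCP at [0.247, 0.628, 0.227] pointing down, gripper open.
Joint ranges: [-176.03, 176.03], [-82.01, 121.73], [-58.28, 71.71], [-173.87, 95.51], [-174.79, -0.11], [-173.66, 173.66]. Speed limits (degrees/s): [136.94, 136.94, 172.46, 180, 180, 180].

## Interface

Orientations are given as a 3x3 rotation matrix whose columns are the frame's x, y, z axes.
In Python, from rig import robot gives the robot as it stands. Calls block until the motion is done:
- robot.goto(position, orientation): joint-space move of the TCP to a pose.
- robot.servo_line(position, ori=None, speed=0.15): straight line of the TCP; ori=None keeps the orientation; speed is the mean speed in m/s.
- robot.movej(angles): joint-space move.
- robot.move_gripper(opening): opening from 0.0 (shut) to 1.0 (fully open); the grip force is fixed at half the most; returns when the fingers have stopped.
- robot.dwell(seconds).
- robot.ik(position, orientation): joint angles nearest the present ones, or None.
- robot.grab_frame(name): name is "side" or "top" or "wrist"; returns (picture, depth): 400x640x3 uint8, red, green, blue; 400x640 float32, m along the optical axis (not along the pixel's ray), 0 where there is no reading.
- robot.camera_info(name): a dict with "vfov" (degrees; the focal length in pixels is half the picture's height over the tangent of half this angle, whatever the lens; pixels are square), "cx", "cy" (the principal point, pixels), "view" (4x4, takes a point from world to camera coordinates); the wrist camera has in their place "T_tool_cam" (4x4, takes a point from camera to tool coordinates, whose origin is the TCP and whose axes are the flange's). Camera axes: x right, y down, z forward; pixel columns grow to the right and rows downward; lengths in m; the calibration is good to about 2 mm. A picture is of the moment at which its call begins: read the wrist's pose just before it. camera_info takes no time and is no camera call.
A pose or a line that the arm cannot do raises robot.Unreachable and nothing moves.
- robot.job_done(): hands the job in; it is judged then, once.
Readings, each from a call of its own:
- robot.read_t(): time.
- robot.read_qpos(): joint angles.
- robot.read_qvel(): joint speeds.
- robot.read_effort(): joint torques, N m.
- robot.read_position(): TCP position.
- robot.read_tcp_rot(): TCP orientation.
- robot.read_force(): force on the tool from outside, world axes, zero at the start.
- robot.read_ft_torque(): the same for the moment, N m.
- robot.read_grip_width(): opening from 0.0 (shut) to 1.0 (fully open).
- robot.read_finger_force(): force on a finger pad.
Only numpy, scipy, OpenCV 4.12 (cv2) and the standard library are available. Lean on these libraries where they do the work, as an engineer would, in place of code of your own. Each camera call takes 0.05 s, during which the arm holds its last target. There are 200 camera calls.

## Task

Two identical closed magenta cartons lie on the bench; one is still packed with screws, the other is empty, and only lifting them tells which. Put the full one in the blue tray and the empty one in the yellow tray, each lying flat on the tray floor with its top still up. Leave the tape measure, the pliers and the solder spool where they are.

Things in the scene. Friction and masses are not known exactly. Their poses are not given: they have to be found in the camera images.
- small_carton_a: Magenta small carton, 62 (x) x 100 (y) x 32 mm high, closed, label up; an exact twin of the other one. Origin: centre of its underside (the box's true middle is 1 mm to +x of it); z up, y along its length. Grasp it from above across its 62 mm width; 40 to 60 N of grip is safe and holds it. Full it weighs 0.63 to 0.83 kg (6 to 8 N), empty 0.11 kg (1.1 N); either of the two may be the full one.
- small_carton_b: Magenta small carton, 62 (x) x 100 (y) x 32 mm high, closed, label up; an exact twin of the other one. Origin: centre of its underside (the box's true middle is 1 mm to +x of it); z up, y along its length. Grasp it from above across its 62 mm width; 40 to 60 N of grip is safe and holds it. Full it weighs 0.63 to 0.83 kg (6 to 8 N), empty 0.11 kg (1.1 N); either of the two may be the full one.
- blue_tray: Open blue plastic tray, fixed to the bench, for the full carton: 160 (x) x 180 (y) x 30 mm high outside (the rim bead adds 1.5 mm), walls 4 mm, floor 4 mm thick. Origin: centre of its underside on the bench; x and y along its sides, z up.
- yellow_tray: Open yellow plastic tray, fixed to the bench, for the empty carton: 160 (x) x 180 (y) x 30 mm high outside (the rim bead adds 1.5 mm), walls 4 mm, floor 4 mm thick. Origin: centre of its underside on the bench; x and y along its sides, z up.
- tape_measure: Bystander: yellow tape measure, 32x71x61 mm, standing at the left; origin at the centre of its underside. Not to be moved.
- pliers: Bystander: pliers with red grips, 170x55x12 mm, lying flat at the right; origin at the centre of the underside. Not to be moved.
- solder_spool: Bystander: spool of solder, 60 mm across, 47 mm high, standing at the far left; origin at the centre of its underside. Not to be moved.

How it is judged:
By the outcome, as a careful person would: the job done as asked, in the order asked, and still so for the second after the job is handed in, with the robot touching nothing.
It also fails if it takes over 51 s, if anything falls off the work surface, if the arm or the gripper's body presses on something with over 40 N, if the wrist force passes 120 N, or if a joint passes its speed limit or range.

## Working session

There is one attempt and no reset: what is moved stays moved. The work goes in short steps, each a Python script; the robot and the scene stay as the last script left them, time stands still between calls to the robot, and variables do not carry over. Pictures are saved under pics/ and viewed, at most 10 in all, crops included, and the job is handed in when it is done.

```bash
mkdir -p pics; ls
cat > h.py <<'E'
import numpy as np, cv2
from rig import robot
def K(i): return 200/np.tan(np.radians(i['vfov'])/2)
def cam(name):
    i=robot.camera_info(name)
    if name=='wrist':
        T=np.eye(4);T[:3,:3]=robot.read_tcp_rot();T[:3,3]=robot.read_position()
        M=T@np.array(i['T_tool_cam'])
    else: M=np.linalg.inv(np.array(i['view']))
    rgb,d=robot.grab_frame(name)
    return rgb,d,K(i),i['cx'],i['cy'],M
def cloud(d,f,cx,cy,M):
    v,u=np.mgrid[:400,:640]
    P=np.stack([(u-cx)/f*d,(v-cy)/f*d,d],-1)
    return P@M[:3,:3].T+M[:3,3]
def save(n,rgb): cv2.imwrite('pics/'+n,cv2.cvtColor(rgb,cv2.COLOR_RGB2BGR))
def down(yaw): # tool y (closing) at angle yaw deg from world x... columns x,y,z
    a=np.radians(yaw); y=np.array([np.cos(a),np.sin(a),0]); z=np.array([0,0,-1.]); return np.stack([np.cross(y,z),y,z],1)
E
python3 - <<'E'
from h import *
for n in ('top','side'):
    c=cam(n); save(n+'0.png',c[0]); print(n,c[2:5],c[5].round(3).tolist(),(c[1]>0).mean())
    np.savez(n+'0.npz',rgb=c[0],d=c[1],f=c[2],cx=c[3],cy=c[4],M=c[5])
print(robot.read_t(),robot.read_tcp_rot(),robot.read_force())
E
```

```text
pics
top (np.float64(439.1682695731497), 313.16217762884213, 197.22677881788252) [[0.018, -0.999, 0.04, 0.436], [-1.0, -0.018, -0.001, 0.07], [0.002, -0.04, -0.999, 1.303], [0.0, 0.0, 0.0, 1.0]] 0.99602734375
side (np.float64(384.01566729271116), 321.35449075954335, 199.5957625279015) [[-0.934, 0.238, -0.265, 0.811], [0.356, 0.627, -0.693, 0.888], [0.002, -0.742, -0.671, 0.828], [0.0, 0.0, 0.0, 1.0]] 0.996140625
0.1 [[ 9.30551496e-01 -3.66160841e-01 -3.89818103e-04]
 [-3.66161009e-01 -9.30550370e-01 -1.45749927e-03]
 [ 1.70933779e-04  1.49901432e-03 -9.99998862e-01]] [-0.29913512 -0.42428348  0.51137039]
```

View pics/top0.png

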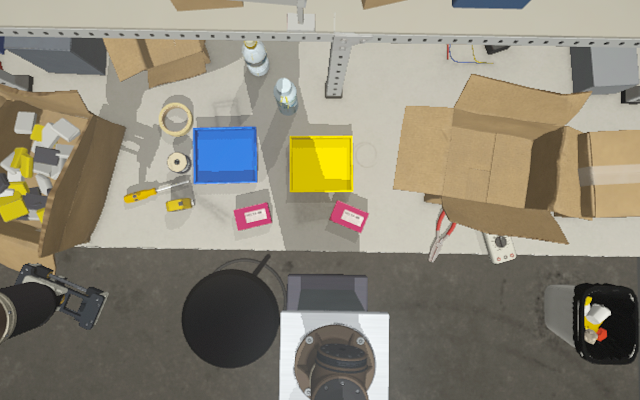

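View pics/side0.png

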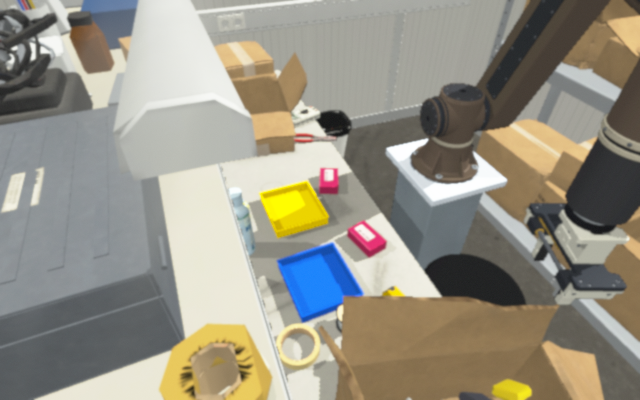

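The top view shows the cartons at about (253,217) and (349,217), the blue tray at (225,156) and the yellow tray at (321,165). The tape measure is at (180,205), the spool at (178,162) and the pliers at (440,237). There are tall obstacles on both sides: a flapped box on the left near the arm and a post or shelf at the back.

```bash
cat > meas.py <<'E'
from h import *
def rects(c,zt):
    rgb,d,f,cx,cy,M=c; P=cloud(d,f,cx,cy,M); hsv=cv2.cvtColor(rgb,cv2.COLOR_RGB2HSV)
    out=[]
    for nm,lo,hi,zp in (('mag',(160,120,60),(178,255,255),.032),('blue',(105,120,60),(120,255,255),.0315),('yel',(24,150,60),(34,255,255),.0315)):
        m=cv2.inRange(hsv,lo,hi); m=cv2.morphologyEx(m,cv2.MORPH_CLOSE,np.ones((5,5)))
        for k in cv2.findContours(m,cv2.RETR_EXTERNAL,cv2.CHAIN_APPROX_NONE)[0]:
            if cv2.contourArea(k)<zt: continue
            k=k[:,0].astype(float); r=np.c_[(k[:,0]-cx)/f,(k[:,1]-cy)/f,np.ones(len(k))]@M[:3,:3].T
            W=M[:3,3]+r*((zp-M[2,3])/r[:,2])[:,None]
            (c0,s,a)=cv2.minAreaRect((W[:,:2]*1000).astype(np.float32))
            zz=P[k[:,1].astype(int),k[:,0].astype(int),2]
            out.append((nm,np.round(c0,1),np.round(s,1),round(a,1),'px',k.mean(0).round(),'z',np.median(zz).round(3)))
    return out
E
python3 - <<'E'
from meas import *
z=np.load('top0.npz');c=[z[k] for k in('rgb','d','f','cx','cy','M')]
for r in rects(c,300): print(*r)
P=cloud(c[1],*c[2:])
# height map max in 5cm cells
xs=np.arange(.2,.95,.05); ys=np.arange(.75,-.6,-.05)
print('y:',' '.join('%4d'%(y*100) for y in ys))
for x in xs[::-1]:
    print('%4d'%(x*100),' '.join('%4d'%(1000*P[...,2][(abs(P[...,0]-x)<.025)&(abs(P[...,1]-y)<.025)].max(initial=-.999)) for y in ys))
E
```

```text
mag [429.3 243.5] [59.1 99.1] 14.5 px [252. 216.] z 0.032
mag [433.6 -34.2] [98.4 60.5] 68.2 px [349. 216.] z 0.032
blue [605.5 328.5] [163.7 183.2] 1.7 px [224. 155.] z 0.031
yel [509.2 929.3] [ 85.2 217.7] 86.5 px [ 17. 185.] z 0.157
yel [585.5  47.6] [160.5 180.5] 1.1 px [321. 164.] z 0.031
y:   75   70   64   59   54   49   44   39   34   29   24   19   14    9    4    0   -5  -10  -15  -20  -25  -30  -35  -40  -45  -50  -55
  89  198  197   93  100  104   18   19  133  153    5  195  188    7    6    9 -999    8    6    8    9    7   26   31   45   46    7    5
  84  201  466  467  467  467  467  467  468  511  508  503  493  468  468  468  504  502  480  467  502  504  507  505  469  469  468  468
  79    7  466  467  467  468  468  468  467  507  492  467  468  475  541  475  468  468  468  468  468  468  469  469  468  469  469  469
  74    7    5    7    7    9  144   29    5    7    7    6  631  635  642    6    6    7    9  142  159  158  274  274  277  279  280  278
  70  318  320  320  314   23   30   33   35   38   39   35    6    6   10    6   11    6    8  152  164  1
[... 732 characters left out ...]

  40  184  302  298    6    7    6    6    7    7   34   37   38    6    7   11   37   38   39    8    7  268  265  259  262  261  262  261
  35  205  296    5    7    6    7    7    8    5    6    6    5    7    6    7    6    6    9    6    8    6   15    7    8   46   44    8
  30  196  337  509  562 -999 -999 -999 -999 -999 -999 -999 -999 -999 -999 -999 -999 -999 -999 -999 -999    8   14 -999 -999   35   37 -999
  25  161  336  343  574  338  337 -600 -274 -271 -280 -591 -747 -748 -747 -750 -745 -749 -747 -745 -747 -744 -746 -746 -745 -748 -744 -745
  20 -748 -747 -747  563  338 -280 -264 -260 -261 -263 -265 -603 -744 -745 -745 -743 -745 -745 -744 -749 -744 -738 -745 -741 -746 -744 -744
```

The measured sizes match the spec: cartons about 60x99 with tops at 32 mm, trays about 161x181 with rims at 31 mm. I'll lift clear of the flap (0.32 m high), then go above carton A for a close look.

```bash
cat >> h.py <<'E'
def best(p,yaw):
    q0=np.array(robot.read_qpos()); c=[]
    for y in (yaw,yaw+180):
        q=robot.ik(p,down(y))
        if q is not None: c.append((np.abs(np.array(q)-q0).max(),y))
    return down(min(c)[1])
E
python3 - <<'E'
from meas import *
p=np.array(robot.read_position()); robot.servo_line([p[0],p[1],.40],speed=.25)
t=[.429,.243,.24]; robot.goto(t,best(t,14.5)); robot.dwell(.3)
c=cam('wrist'); save('w1.png',c[0])
for r in rects(c,1500): print(*r)
print(robot.read_t(),robot.read_position(),robot.read_force(),robot.read_qpos())
E
```

```text
mag [429.4 243.4] [61.3 99.4] 14.6 px [321. 176.] z 0.031
blue [604.2 323.1] [167.3 177.2] 2.2 px [149. 190.] z 0.03
yel [578.1 129.8] [170.   52.3] 14.6 px [207.  20.] z 0.029
2.9583 [0.4289572  0.24338676 0.2399735 ] [ 0.05504218  0.84114475 -0.39185784] [ 5.24552974e+01  2.65818962e+00 -2.04214570e+01 -7.07021114e-04
 -6.69233150e+01 -3.79175057e+01]
```

View pics/w1.png

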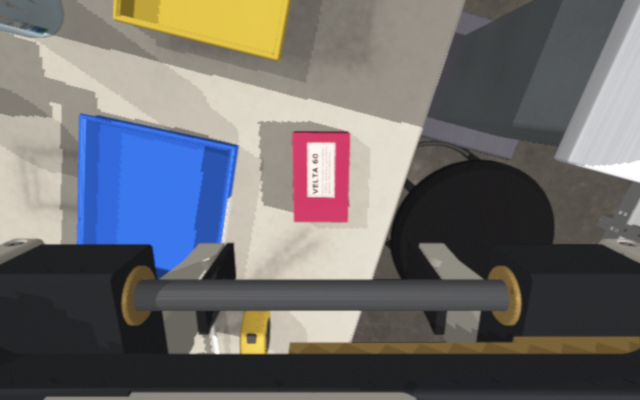

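The wrist view shows carton A upright and square to the fingers at (321,176). Its measured position, (429.4, 243.4), agrees with the top view. Next I'll grasp and weigh it.

```bash
cat >> h.py <<'E'
def pick(x,y):
    robot.servo_line([x,y,.06],speed=.2); robot.servo_line([x,y,.005],speed=.08); robot.dwell(.2)
    f0=np.array(robot.read_force()); robot.move_gripper(0.0)
    print('grip',robot.read_grip_width(),robot.read_finger_force())
    robot.servo_line([x,y,.05],speed=.05); robot.dwell(.4)
    f1=np.array(robot.read_force()); print('dF',(f1-f0).round(2),'M',np.round(robot.read_ft_torque(),2),'fing',robot.read_finger_force(),robot.read_grip_width(),'t',robot.read_t())
E
python3 - <<'E'
from meas import *
pick(.4294,.2434); robot.servo_line([.4294,.2434,.13],speed=.12)
print(robot.read_finger_force())
c=cam('side'); save('s1.png',c[0][140:340,220:480].repeat(3,0).repeat(3,1))
E
```

```text
grip 0.7032753007407506 29.99083176255226
dF [ 0.05 -1.41 -1.26] M [-0.   -0.02 -0.01] fing 29.9912441521883 0.7028977740890388 t 7.0333
29.991275444626808
```

View pics/s1.png

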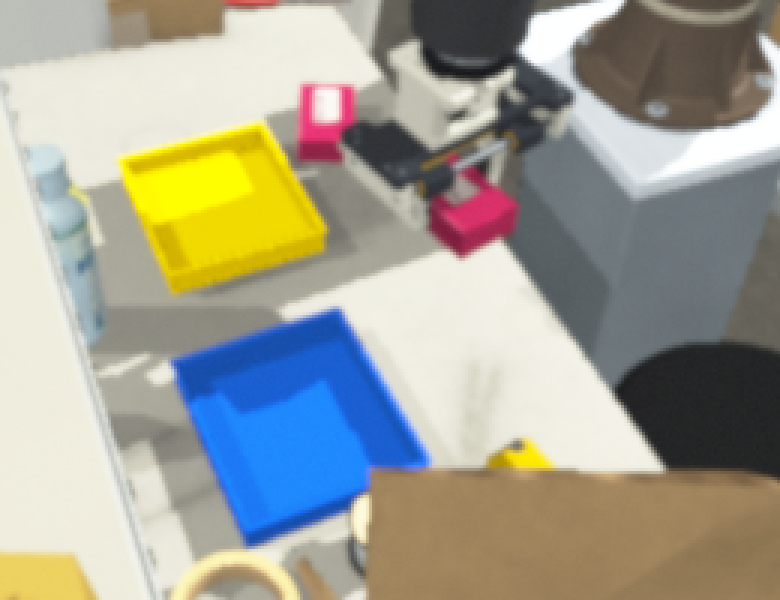

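The side view shows carton A held level in the gripper at about (475,215) in the crop. The lifted weight is 1.26 N, so A is the empty one and goes in the yellow tray.

```bash
cat >> h.py <<'E'
def place(x,y,yaw,back=.15):
    R=best([x,y,.13],yaw); robot.goto([x,y,.13],R); robot.servo_line([x,y,.045],speed=.12); robot.servo_line([x,y,.0105],speed=.04)
    robot.dwell(.2); print('F',np.round(robot.read_force(),2)); robot.move_gripper(.88); robot.dwell(.2); robot.servo_line([x,y,back],speed=.15)
E
python3 - <<'E'
from meas import *
place(.5855,.0476,1.2)
c=cam('top'); save('t2.png',c[0][100:260,120:460].repeat(2,0).repeat(2,1))
t=[.4336,-.0342,.24]; robot.goto(t,best(t,-21.8)); robot.dwell(.3); robot.move_gripper(1.0)
c=cam('wrist'); save('w2.png',c[0])
for r in rects(c,1000): print(*r)
print(robot.read_t(),robot.read_position(),robot.read_force(),robot.read_qpos())
E
```

```text
F [-0.55 -0.14 -0.57]
mag [433.7 -36.6] [99.1 61.8] 68.2 px [321. 174.] z 0.031
yel [581.9 119.9] [ 52.4 161.6] 78.3 px [256. 331.] z 0.023
yel [581.5   6. ] [116.1 162.7] 86.5 px [223. 240.] z 0.011
14.4417 [ 0.43359986 -0.03419561  0.24005871] [ 0.3597454  -0.50111872  0.17285522] [ 2.16571315e+01 -3.46985775e+00 -2.64773335e+01  3.91508088e-04
 -6.69834878e+01 -4.34567259e+01]
```

View pics/w2.png

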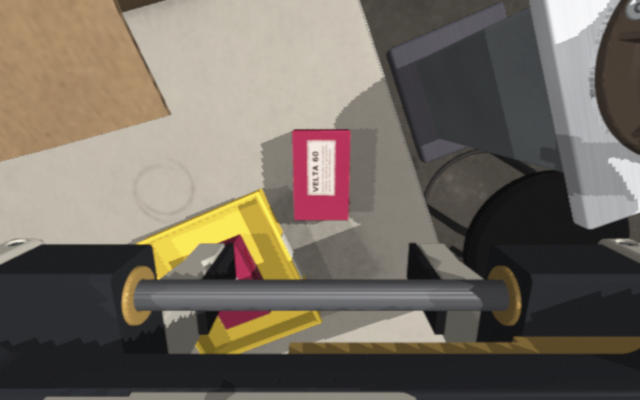

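Carton B is upright and square to the fingers at (321,174), and carton A sits in the yellow tray below it. Next I'll grasp and weigh B.

Run:
```python
from meas import *
pick(.4336,-.0357); robot.servo_line([.4336,-.0357,.13],speed=.1); robot.dwell(.2)
print(np.round(robot.read_force(),2),robot.read_finger_force(),robot.read_grip_width())
c=cam('side'); a=c[0][120:290,220:460].repeat(3,0).repeat(3,1); b=cam('wrist'); save('s3.png',a); np.save('w3.npy',b[0])
for r in rects(b,500): print(*r)
```

```text
grip 0.7054915302604278 29.999622702598572
dF [ 0.45  0.64 -5.66] M [ 0.12 -0.07 -0.05] fing 29.999812468886375 0.7076033412061071 t 18.5167
[ 0.44 -0.26 -6.21] 29.999781847000122 0.7060862250114469
mag [473.8  65.3] [ 30.5 118.4] 68.2 px [322. 329.] z 0.156
mag [438.9 -22.9] [ 96.  120.5] 68.2 px [321. 218.] z 0.156
yel [521.9 -36.2] [49.8 26.1] 1.6 px [216. 242.] z 0.006
```

View pics/s3.png

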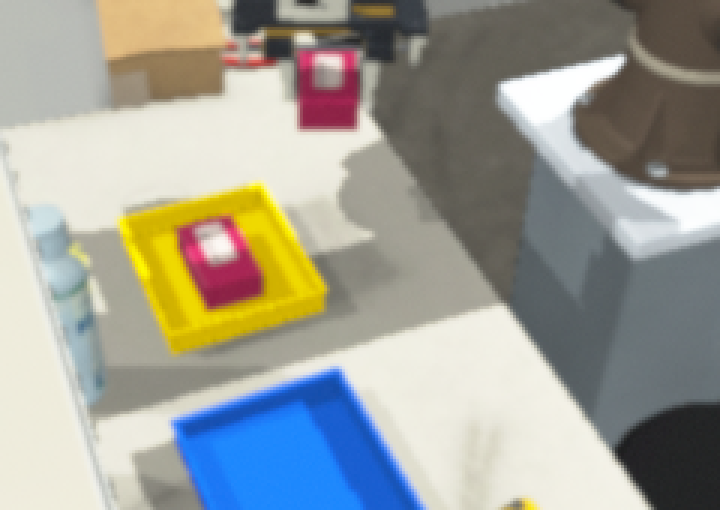

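View pics/t2.png

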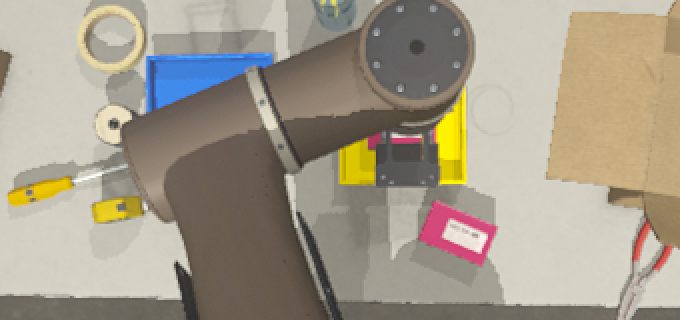

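Side view: B is held level at about (328,90), and A lies flat in the yellow tray at (220,260). B weighs about 6 N, so it is the full one, but the moment suggests its centre of mass is off-centre. I'll check its tilt before lowering it into the blue tray.

```bash
cat > tilt.py <<'E'
from meas import *
def tilt():
    rgb,d,f,cx,cy,M=cam('wrist'); P=cloud(d,f,cx,cy,M); p=np.array(robot.read_position())
    h=cv2.cvtColor(rgb,cv2.COLOR_RGB2HSV); m=cv2.erode(cv2.inRange(h,(160,120,60),(178,255,255)),np.ones((5,5)))>0
    Q=P[m&(np.linalg.norm(P[...,:2]-p[:2],axis=-1)<.08)&(abs(P[...,2]-p[2]-.027)<.03)]
    A=np.c_[Q[:,:2]-p[:2],np.ones(len(Q))]; s=np.linalg.lstsq(A,Q[:,2],rcond=None)[0]
    print('tilt deg',np.degrees(np.arctan(s[:2])).round(2),'top-TCP mm',round(1000*(s[2]-p[2]),1),len(Q))
E
python3 - <<'E'
from tilt import *
tilt()
x,y=.605,.328
robot.goto([x,y,.13],best([x,y,.13],1.7)); robot.dwell(.2); tilt(); print(robot.read_finger_force(),robot.read_t(),np.round(robot.read_force(),2),np.round(robot.read_ft_torque(),2))
E
```

```text
tilt deg [0.99 2.63] top-TCP mm 26.5 11889
tilt deg [0.01 2.83] top-TCP mm 26.6 11905
29.99985694885254 21.5583 [ 0.97  0.39 -5.94] [ 0.03 -0.03 -0.01]
```

B has a small, stable tilt of 2.8°. I'll lower it gently and watch the force, so the floor levels it.

Run:
```python
from tilt import *
x,y=.605,.328
robot.servo_line([x,y,.04],speed=.12); robot.servo_line([x,y,.016],speed=.05)
for z in (.0145,.013,.0115,.010):
    robot.servo_line([x,y,z],speed=.02); F=robot.read_force()[2]; print(z,round(F,2))
    if F>3: break
tilt()
robot.move_gripper(.88); robot.dwell(.2); robot.servo_line([x,y,.15],speed=.15); 
robot.servo_line([.45,.22,.3],speed=.25); robot.dwell(.3); print(robot.read_t())
rgb,d,f,cx,cy,M=c=cam('side'); save('s4.png',rgb[140:340,220:480].repeat(3,0).repeat(3,1)); P=cloud(d,f,cx,cy,M)
w=cam('top'); save('t4.png',w[0][100:260,120:460].repeat(2,0).repeat(2,1))
for r in rects(w,200): print(*r)
for n,q in (('side',P),('top',cloud(*w[1:]))):
  for nm,o in (('blue',(.605,.328)),('yel',(.5855,.0476))):
    m=(abs(q[...,0]-o[0])<.024)&(abs(q[...,1]-o[1])<.042)&(q[...,2]<.06)&(q[...,2]>.028)
    Q=q[m]
    if len(Q)>50:
        s=np.linalg.lstsq(np.c_[Q[:,:2]-o,np.ones(len(Q))],Q[:,2],rcond=None)[0]; print(n,nm,np.degrees(s[:2]).round(2),s[2].round(4),len(Q))
```

```text
0.0145 -5.91
0.013 -6.8
0.0115 -6.3
0.01 -5.57
tilt deg [-0.1   2.78] top-TCP mm 26.4 11889
27.3833
mag [586.7  50.6] [58.3 93. ] 1.1 px [320. 163.] z 0.036
mag [603.5 327.1] [61.3 99.1] 1.1 px [224. 153.] z 0.035
blue [634.  328.9] [110.2 183.5] 4.3 px [224. 143.] z 0.027
yel [509.1 929.3] [ 85.2 217.5] 86.5 px [ 17. 185.] z 0.157
yel [585.5  47.6] [160.5 180.5] 1.1 px [321. 164.] z 0.031
side blue [-0.34 -0.13] 0.0351 511
side yel [-0.21 -0.11] 0.0346 289
top blue [-1.17 -0.12] 0.0359 408
top yel [-0.28  0.44] 0.0359 479
```

View pics/s4.png

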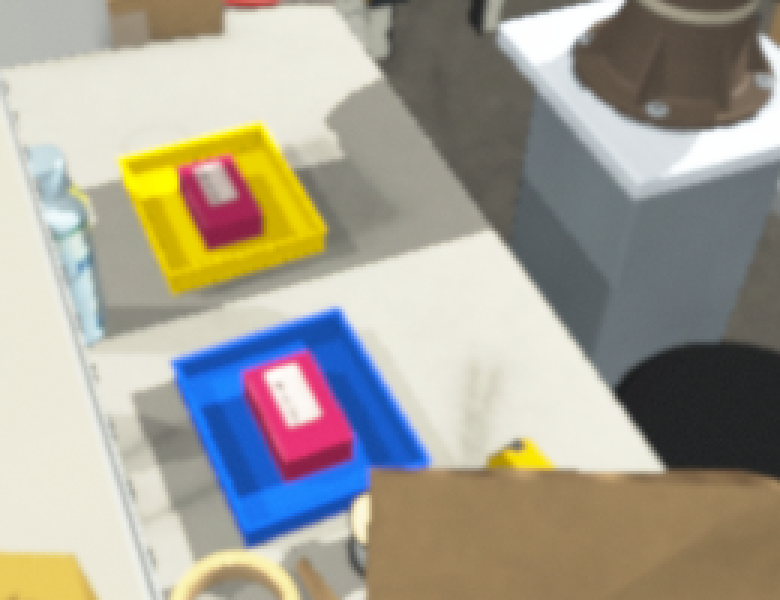

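View pics/t4.png

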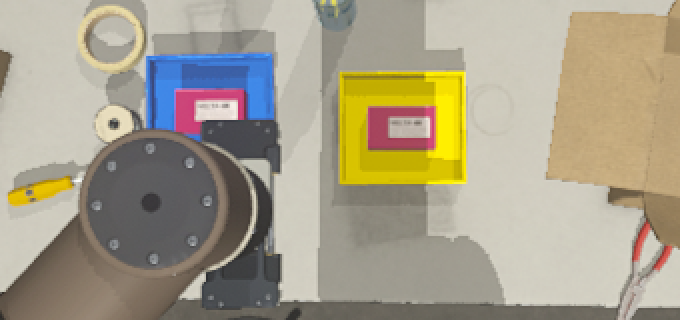

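Both cartons lie flat with labels up and tops at about 35–36 mm: the full one in the blue tray and the empty one in the yellow. The bystanders visible in these views look where they were, and the gripper is clear of everything.

```bash
python3 -c "
from rig import robot
print(robot.read_t(),robot.job_done())"
```

```text
the job is handed in; nothing more can be done
27.4833 None
```

The job is handed in at 27.5 s of the 51 s limit: the full carton (about 6 N) is flat in the blue tray and the empty one (about 1.3 N) flat in the yellow, both label up; the arm went nowhere near the tape measure, pliers or spool, though the tape measure was partly hidden in the last pictures.

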